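Key and seat the charging case's round battery cover

TASK

Turn the ivory battery cover on the bronze charging case by pushing its orange rib round with a fingertip, until the notch in its rim stands over the steel pin, then press the cover fully down onto the case with the notch around the pin. Do not pull the cover up off its axle, and leave the cup, the glass dish, the magnet wand and the drawer box as they are.

Things in the scene. Friction and masses are not known exactly. Their poses are not given: they have to be found in the camera images.
- charging_case: bronze plastic charging case fixed to the table, 130 (x) x 150 (y) mm, flat deck 42 mm high; origin at the centre of its underside. Its flap hangs open at its +y edge, about 72 mm outward and no higher than 56 mm; two black charging cradles lie flat in the deck on that side. The cover's upright axis stands at (0, -18) mm in its frame
- pin (a point): top of the steel pin on the deck, 45 mm from the cover's axis in the case's +x direction. The pin is a round rod 8 mm thick lying along the radius, 33 to 57 mm from the axis, its rounded top 8 mm above the deck; while the notch is elsewhere its outer end (12 mm) shows beyond the cover's rim and it stops the cover from going down
- cover_center (a point): centre of the cover's top face, on its axis. The cover is an ivory disc 90 mm across and 10 mm thick with a 24 mm steel hub that stands 1 mm above its top face; raised (at the start) its top is 61 mm above the table, seated 52 mm. It stays at whatever height and angle it is left
- notch (a point): top of the rim in the middle of the cover's notch, 45 mm from the axis. The notch is 15 mm wide and runs 12 mm in from the rim, open through the full thickness; two orange strokes on the cover form an arrow pointing out to it
- rib_top (a point): top centre of the orange thumb rib, opposite the notch, 28 mm from the axis. The rib is 24 mm long along the radius (16 to 40 mm from the axis), 10 mm wide and stands 14 mm above the cover's top face. Pushing it sideways turns the cover
- cover_turn (a joint): angle of the cover about its upright axis, rad, growing anticlockwise seen from above; 0 or 2 pi (6.283) when the notch is over the pin. No stops, turns either way against a friction of 0.05 N m (about 2 N at the rib) and stays where it is left
- cover_slide (a joint): how far the cover is pressed down, m: 0 raised as at the start, 0.009 seated on the deck, negative if pulled up. It slides stiffly on its axle: a push of about 4 N moves it. With the notch off the pin it stops after 1 mm; the notch has about 3.5 mm play each side of the pin
- cup: mint-green ceramic cup, 76 mm across, 85 mm tall, loose; origin at the centre of its underside. Leave it alone
- dish: green glass paperweight dish, 90 mm across, 35 mm tall, loose; origin at the centre of its underside. Leave it alone
- wand: stainless steel battery magnet wand lying on the table, 122 mm long along its x, 12 mm thick, loose; origin under its middle. Leave it alone
- drawer_box: small wooden box 100 x 120 x 70 mm, fixed; origin at the centre of its underside; its drawer front and brass knob face its -x. Leave it alone
- drawer_box_drawer0 (a joint): opening of the box's drawer, m, 0 shut. Leave it shut

How it is judged:
By the outcome, as a careful person would: the job done as asked, in the order asked, and still so for the second after the job is handed in, with the robot touching nothing.
It also fails if it takes over 48 s, if anything falls off the work surface, if the arm or the gripper's body presses on something with over 40 N, if the wrist force passes 120 N, or if a joint passes its speed limit or range.

ROBOT

A 6-joint arm with a two-finger parallel gripper is mounted at the origin on the work surface. World frame = base frame: x ahead of the robot, y to its left, z up, the work surface at z = 0. Lengths are in m, angles in rad, forces in N, time in s.
With the tool pointing down it reaches from about 0.325 to 0.925 m from the base axis. Payload 3.1 kg.
Tool frame: the origin (TCP) lies between the finger pads; the fingertips stand 22 mm ahead of it and the grasp point (between the pads) lies 3 mm ahead of it; z points along the fingers, y is the direction in which the jaws open and shut (so a half turn about z gives the same grasp; the last joint's range is limited). The gripper opens to 85 mm and grips with 20 to 120 N. Pads are 22 mm wide; open, the fingers measure 114 mm over their backs; the gripper's body (76 mm by 85 mm) begins 54 mm behind the grasp point. The pads swing forward as they close: fully open they stand 13 mm farther back than shut.
Start: joints at [-1.387, 0.217, 1.613, -0, 1.311, -0.112], TCP at [0.182, -0.598, 0.253] pointing down, gripper open.
Joint ranges: [-2.75, 2.75], [-0.78, 2.1], [0.31, 2.55], [-1.13, 4.27], [0.13, 2.63], [-2.58, 2.58]. Speed limits (rad/s): [2.79, 2.79, 3.14, 3.14, 3.14, 3.14].

INTERFACE

Orientations are given as a rotation vector (axis times angle).
In Python, from cell import ctrl gives the robot as it stands. The module is installed in compiled form; this text tells all that it offers.
- The arm moves only by the tool arm_command, never from a script. Its argument "increments" is one flat list of numbers, 7 for each row, row after row: the shift along the tool's x, y, z in m, then the turn, a rotation vector about the tool's x, y, z in rad, then the closure, from -1 (fully open) to 1 (shut). A call has 1 to 8 rows; each row shifts and turns the commanded pose from where the row before left it, along the tool's axes as they then stand; what a row does not reach is not made up. A row lasts 1/8 s, in which the tool goes at most 62.5 mm and 10.7 degrees, less where a joint would pass 70% of its speed; a pose out of reach is approached as far as the arm can. A call is refused whole if a number of a shift passes 0.0625 or a number of a turn 0.188, either way. A call with a gripper value outside its range is refused whole. The fingers move at their own pace and stop on an object; the grip force is fixed at half the most. Time passes only in rows, so rows that do not move let the fingers close. It gives the time, the measured TCP pose, the force and the opening at its end, in the units of the state.
- ctrl.get_state(): the state, without advancing time (a new reading comes with each control period).
- ctrl.get_image(name): name is "side" or "top" or "wrist"; returns a dict with "img" (400x640x3 uint8, blue, green, red), "camera_matrix" (3x3 intrinsics, pixels), "pose" (4x4, takes a point from camera to world coordinates); the wrist camera has in their place "hand_eye" (4x4, takes a point from camera to tool coordinates, whose origin is the TCP and whose axes are the flange's). Camera axes: x right, y down, z forward; pixel columns grow to the right and rows downward; lengths in m; the calibration is good to about 2 mm. The wrist camera is an equidistant fisheye: a pixel r from the principal point sees the ray r / f radians off the axis. A picture is of the moment at which its call begins: read the wrist's pose just before it. There is no depth.
- ctrl.job_done(): hands the job in, once; it reports no verdict.
Trained networks look in a picture, given as the dict that the camera call returned (one of the last four; its "shot" number tells which), for a name from the list of things; names that differ only in an ending like _2 or _b are one class to them, and where a whole thing is asked for, a point or a joint stands for the part that bears it (a point fixed in the world has none). Each returns a list of dicts, best first, with "conf" (0 to 1); they miss things now and then, are a little off and sometimes report something else, mostly with a low value. They report only what shows in the picture. A call takes as long as a camera call.
- ctrl.look_for(picture, query): "box" ([left, top, width, height] in pixels, round what is visible of it).
- ctrl.mark_of(picture, query): "centre" ([row, column] in pixels: a listed point, or the origin of a listed thing).
The state is a dict: "t": time; "joint_pos": joint angles; "dq": joint speeds; "joint_torque": joint torques, N m; "tcp_pos": TCP position; "orientation": TCP orientation; "contact_force": force on the tool from outside, world axes, zero at the start; "torque": the same for the moment, N m; "opening": opening from 0.0 (shut) to 1.0 (fully open).
Only numpy, scipy, OpenCV 4.12 (cv2) and the standard library are available. Lean on these libraries where they do the work, as an engineer would, in place of code of your own. Each camera call takes 0.05 s, during which the arm holds its last target. There are 200 camera calls.

## Working session

There is one attempt and no reset: what is moved stays moved. The work goes in short steps, Python scripts to look and compute and a tool call to move; the robot and the scene stay as the last step left them, time stands still between calls to the robot, and variables do not carry over. Pictures are saved under pics/ and viewed, about 8 in all and at most 12, crops included, and the job is handed in when it is done.

Besides the shell and the picture viewer there is one more tool, called after ">>>" by a JSON object that holds its "name" and its "arguments". arm_command: Moves the arm, as the interface text tells. Its arguments: {"type":"object","properties":{"increments":{"type":"array"}},"required":["increments"]}

```bash
mkdir -p pics
cat > h.py <<'E'
import numpy as np, cv2
from scipy.spatial.transform import Rotation as R
from cell import ctrl
def ray(p,uv,T=None):
    K=np.array(p["camera_matrix"]);x=(uv[0]-K[0,2])/K[0,0];y=(uv[1]-K[1,2])/K[1,1]
    if T is None:
        T=np.array(p["pose"]);d=np.array([x,y,1.])
    else:
        r=np.hypot(x,y);d=np.array([x/r*np.sin(r),y/r*np.sin(r),np.cos(r)]) if r>1e-9 else np.array([0,0,1.])
    return T[:3,3],T[:3,:3]@d
def at(p,uv,z,T=None):
    o,d=ray(p,uv,T);return o+d*(z-o[2])/d[2]
def tcpT():
    s=ctrl.get_state();T=np.eye(4);T[:3,:3]=R.from_rotvec(s["orientation"]).as_matrix();T[:3,3]=s["tcp_pos"];return T
def shot(n):
    T=tcpT();p=ctrl.get_image(n)
    return p,(T@np.array(p["hand_eye"]) if n=="wrist" else None)
Z=dict(charging_case=0,pin=.05,cover_center=.061,notch=.061,rib_top=.075,cup=0,dish=0,wand=0,drawer_box=0)
def marks(p,T,names=Z):
    for n in names:
        for m in ctrl.mark_of(p,n)[:2]:
            r,c=m["centre"];print(n,round(m["conf"],2),"px",round(c),round(r),at(p,(c,r),Z[n],T).round(4))
E
python3 - <<'E'
from h import *
s=ctrl.get_state();print({k:np.round(v,3) for k,v in s.items()})
print(tcpT()[:3,:3].round(2))
for n in("top","side"):
    p,T=shot(n);cv2.imwrite(f"pics/{n}0.png",p["img"]);print(n,np.array(p["pose"]).round(2).tolist());marks(p,T)
E
```

```text
{'t': np.float64(0.0), 'joint_pos': array([-1.387,  0.218,  1.615, -0.   ,  1.311, -0.112]), 'dq': array([-0.001, -0.   , -0.001, -0.   ,  0.001,  0.001]), 'joint_torque': array([ 1.0000e-03, -3.9684e+01, -3.0385e+01, -0.0000e+00,  1.0000e-02,
        0.0000e+00]), 'tcp_pos': array([ 0.182, -0.597,  0.252]), 'orientation': array([-3.105, -0.463,  0.   ]), 'contact_force': array([-0.752, -0.03 ,  0.022]), 'torque': array([ 0.034, -0.022, -0.013]), 'opening': np.float64(0.997)}
[[ 0.96  0.29 -0.  ]
 [ 0.29 -0.96  0.  ]
 [ 0.   -0.   -1.  ]]
top [[-0.02, -1.0, 0.1, 0.51], [-1.0, 0.02, 0.0, 0.05], [-0.0, -0.1, -1.0, 1.03], [0.0, 0.0, 0.0, 1.0]]
charging_case 0.72 px 307 251 [0.5015 0.0924 0.    ]
pin 0.77 px 303 227 [0.5571 0.0972 0.05  ]
cover_center 0.7 px 310 244 [0.5188 0.0817 0.061 ]
notch 0.57 px 294 254 [0.4971 0.1193 0.061 ]
rib_top 0.71 px 326 235 [0.5365 0.0464 0.075 ]
cup 0.96 px 354 184 [ 0.661  -0.0254  0.    ]
dish 0.71 px 371 238 [ 0.5279 -0.0618  0.    ]
wand 0.72 px 292 210 [0.601  0.1269 0.    ]
drawer_box 0.87 px 212 299 [0.395  0.3196 0.    ]
side [[-0.87, -0.36, 0.33, 0.26], [-0.49, 0.61, -0.63, 0.7], [0.02, -0.71, -0.7, 0.81], [0.0, 0.0, 0.0, 1.0]]
charging_case 0.97 px 352 263 [0.5049 0.0859 0.    ]
pin 0.66 px 328 242 [0.5529 0.1015 0.05  ]
cover_center 0.67 px 355 240 [0.5062 0.08   0.061 ]
cup 0.82 px 310 203 [ 0.6629 -0.0193 -0.    ]
dish 0.76 px 370 210 [ 0.5377 -0.0671  0.    ]
wand 0.73 px 295 256 [0.6122 0.1288 0.    ]
wand 0.68 px 352 240 [0.5307 0.0319 0.    ]
drawer_box 0.6 px 350 382 [0.394 0.313 0.   ]
```

Run:
```python
import cv2
a=cv2.imread("pics/top0.png")[150:350,180:420];b=cv2.imread("pics/side0.png")[150:350,250:450]
cv2.imwrite("pics/v1.png",cv2.hconcat([cv2.resize(a,(432,360),interpolation=2),cv2.resize(b,(360,360),interpolation=2)]))
```

```text
(no output)
```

View pics/v1.png

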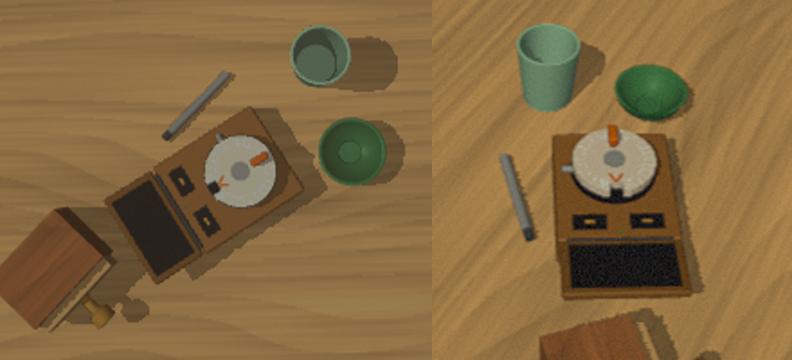

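```bash
cat >> h.py <<'E'
def plan(wps):
    """wps: (x,y,z,yaw_deg,rows); tool kept pointing down; prints rows of increments"""
    T=tcpT();rows=[]
    p=T[:3,3];yaw=np.arctan2(T[1,0],T[0,0]);M=T.copy()
    for x,y,z,a,n in wps:
        q=np.array([x,y,z]);b=np.radians(a);dy=(b-yaw+np.pi)%(2*np.pi)-np.pi
        for i in range(1,n+1):
            t=yaw+dy*i/n;c,s=np.cos(t),np.sin(t)
            N=np.eye(4);N[:3,:3]=[[c,s,0],[s,-c,0],[0,0,-1]];N[:3,3]=p+(q-p)*i/n
            D=np.linalg.inv(M)@N;r=np.round(np.r_[D[:3,3],R.from_matrix(D[:3,:3]).as_rotvec()],4)
            rows.append(r);D=np.eye(4);D[:3,:3]=R.from_rotvec(r[3:]).as_matrix();D[:3,3]=r[:3];M=M@D
        p=q;yaw=b
    for i,r in enumerate(rows):
        if i%8==0:print("--")
        print(",".join(f"{v:g}" for v in r+0.)+",1,")
E
python3 -c "
from h import *
plan([(.514,.077,.2,124,16)])"
```

```text
--
0.0321,-0.0343,0.0033,0,0,-0.1168,1,
0.0359,-0.0303,0.0034,0,0,-0.1167,1,
0.0392,-0.026,0.0033,0,0,-0.1168,1,
0.042,-0.0211,0.0033,0,0,-0.1168,1,
0.0441,-0.0162,0.0034,0,0,-0.1168,1,
0.0457,-0.0109,0.0033,0,0,-0.1167,1,
0.0467,-0.0055,0.0033,0,0,-0.1168,1,
0.047,0,0.0033,0,0,-0.1168,1,
--
0.0467,0.0054,0.0034,0,0,-0.1168,1,
0.0457,0.0109,0.0033,0,0,-0.1167,1,
0.0442,0.0161,0.0033,0,0,-0.1168,1,
0.042,0.0211,0.0034,0,0,-0.1168,1,
0.0392,0.0259,0.0033,0,0,-0.1168,1,
0.036,0.0303,0.0033,0,0,-0.1167,1,
0.0321,0.0342,0.0034,0,0,-0.1168,1,
0.028,0.0378,0.0033,0,0,-0.1168,1,
```

>>> {"name": "arm_command", "arguments": {"increments": [0.032, -0.034, 0.003, 0, 0, -0.117, 1, 0.036, -0.03, 0.003, 0, 0, -0.117, 1, 0.039, -0.026, 0.003, 0, 0, -0.117, 1, 0.042, -0.021, 0.003, 0, 0, -0.117, 1, 0.044, -0.016, 0.003, 0, 0, -0.117, 1, 0.046, -0.011, 0.003, 0, 0, -0.117, 1, 0.047, -0.005, 0.003, 0, 0, -0.117, 1, 0.047, 0, 0.003, 0, 0, -0.117, 1]}}

```text
t: 2.0
tcp_pos: [0.3493, -0.2597, 0.2296]
orientation: [2.56, 1.819, 0.001]
contact_force: [0.7, 0.9, 0.2]
opening: 0.001
```

>>> {"name": "arm_command", "arguments": {"increments": [0.047, 0.005, 0.003, 0, 0, -0.117, 1, 0.046, 0.011, 0.003, 0, 0, -0.117, 1, 0.044, 0.016, 0.003, 0, 0, -0.117, 1, 0.042, 0.021, 0.003, 0, 0, -0.117, 1, 0.039, 0.026, 0.003, 0, 0, -0.117, 1, 0.036, 0.03, 0.003, 0, 0, -0.117, 1, 0.032, 0.034, 0.003, 0, 0, -0.117, 1, 0.028, 0.038, 0.003, 0, 0, -0.117, 1]}}

```text
t: 3.0
tcp_pos: [0.5139, 0.0785, 0.2055]
orientation: [1.464, 2.779, 0.0]
contact_force: [0.7, 0.1, -0.8]
opening: 0.003
```

>>> {"name": "arm_command", "arguments": {"increments": [0, 0, 0, 0, 0, 0, 1, 0, 0, 0, 0, 0, 0, 1]}}

```text
t: 3.25
tcp_pos: [0.5129, 0.0769, 0.2052]
orientation: [-1.47, -2.776, 0.001]
contact_force: [0.2, -1.0, -0.7]
opening: 0.005
```

Run:
```python
from h import *
s=ctrl.get_state();print(s["t"],s["tcp_pos"],np.array(s["contact_force"]).round(2),s["opening"])
T=tcpT();print("yaw",np.degrees(np.arctan2(T[1,0],T[0,0])))
p,T=shot("wrist");cv2.imwrite("pics/v2.png",p["img"]);marks(p,T,["charging_case","pin","cover_center","notch","rib_top"])
```

```text
3.25 [0.51291126 0.07686866 0.20515635] [ 0.19 -0.99 -0.67] 0.00451568407365262
yaw 124.20523117888791
charging_case 0.9 px 321 158 [ 0.5042  0.0899 -0.    ]
pin 0.72 px 372 193 [0.5567 0.0982 0.05  ]
pin 0.3 px 371 300 [ 0.6336 -0.002   0.05  ]
cover_center 0.65 px 322 194 [0.5164 0.0731 0.061 ]
notch 0.85 px 325 141 [0.4913 0.1145 0.061 ]
rib_top 0.64 px 322 230 [0.5327 0.0493 0.075 ]
```

View pics/v2.png

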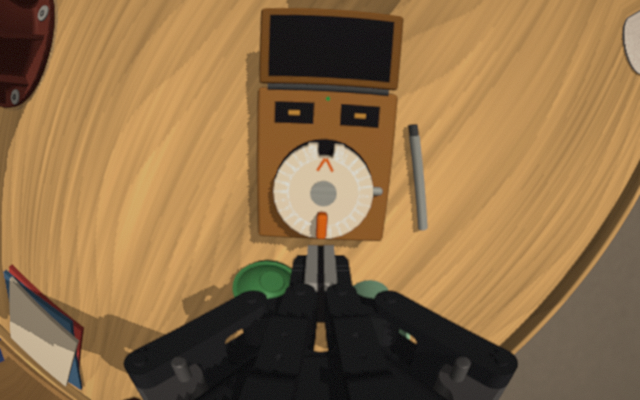

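```bash
cat >> h.py <<'E'
C=np.array([.5165,.0745])
def fp(phi,s,r=.03,z=.09,n=1):
    f=np.radians(phi);u=np.array([np.cos(f),np.sin(f)]);w=np.array([-u[1],u[0]])
    q=C+r*u+s*w;return (q[0],q[1],z,phi+180,n)
E
python3 -c "
from h import *
plan([fp(-59,.029,z=.12,n=4),fp(-59,.029,z=.09,n=2),fp(-59,.02,n=2)]+[fp(-59-i*5,.02) for i in range(1,17)])"
```

```text
--
-0.0087,0.0073,0.0214,0.0002,0.0001,0.0136,1,
-0.0086,0.0074,0.0213,0,0,0.0135,1,
-0.0085,0.0076,0.0214,0,0,0.0136,1,
-0.0084,0.0076,0.0213,0,0,0.0135,1,
0,0,0.015,0,0,0,1,
0,0,0.015,0,0,0,1,
0,-0.0045,0,0,0,0,1,
0,-0.0045,0,0,0,0,1,
--
-0.0017,-0.0027,0,0,0,0.0873,1,
-0.0016,-0.0026,0,0,0.0001,0.0873,1,
-0.0016,-0.0027,0,0,0,0.0872,1,
-0.0017,-0.0027,0,0,0,0.0873,1,
-0.0016,-0.0027,0,0,0,0.0873,1,
-0.0016,-0.0027,0,0,0,0.0872,1,
-0.0017,-0.0027,0,-0.0001,0,0.0873,1,
-0.0016,-0.0027,0,0,0,0.0873,1,
--
-0.0016,-0.0027,0,0,0,0.0872,1,
-0.0016,-0.0027,0,0,0,0.0873,1,
-0.0017,-0.0027,0,0,0,0.0873,1,
-0.0016,-0.0027,0,0,0,0.0872,1,
-0.0016,-0.0027,0,0,-0.0001,0.0873,1,
-0.0016,-0.0026,0,0,0,0.0873,1,
-0.0017,-0.0027,0,0,0,0.0872,1,
-0.0016,-0.0027,0,0,0,0.0873,1,
```

>>> {"name": "arm_command", "arguments": {"increments": [-0.0087, 0.0074, 0.0214, 0, 0, 0.0136, 1, -0.0086, 0.0074, 0.0214, 0, 0, 0.0136, 1, -0.0085, 0.0076, 0.0214, 0, 0, 0.0136, 1, -0.0084, 0.0076, 0.0214, 0, 0, 0.0136, 1, 0, 0, 0.015, 0, 0, 0, 1, 0, 0, 0.015, 0, 0, 0, 1, 0, 0, 0, 0, 0, 0, 1]}}

```text
t: 4.42
tcp_pos: [0.5554, 0.0647, 0.0883]
orientation: [-1.543, -2.733, 0.002]
contact_force: [0.8, -0.0, 0.3]
opening: -0.001
```

Run:
```python
from h import *
s=ctrl.get_state();print(s["t"],s["tcp_pos"],np.array(s["contact_force"]).round(2),"goal",fp(-59,.029))
p,T=shot("wrist");marks(p,T,["pin","cover_center","notch","rib_top"])
a=p["img"][80:330,200:440]
p,T=shot("side");b=p["img"][180:300,290:410]
cv2.imwrite("pics/v3.png",cv2.hconcat([cv2.resize(a,(384,400)),cv2.resize(b,(400,400),interpolation=2)]))
```

```text
4.425 [0.55538728 0.06474818 0.08825864] [ 0.77 -0.02  0.31] goal (np.float64(0.5568089939676628), np.float64(0.06372108515132821), 0.09, 121, 1)
pin 0.7 px 354 197 [0.5559 0.0985 0.05  ]
cover_center 0.66 px 268 203 [0.5167 0.075  0.061 ]
notch 0.68 px 264 114 [0.4933 0.1143 0.061 ]
notch 0.42 px 266 265 [0.5327 0.0417 0.061 ]
rib_top 0.9 px 266 265 [0.5309 0.0504 0.075 ]
rib_top 0.58 px 230 319 [0.5297 0.0045 0.075 ]
```

View pics/v3.png

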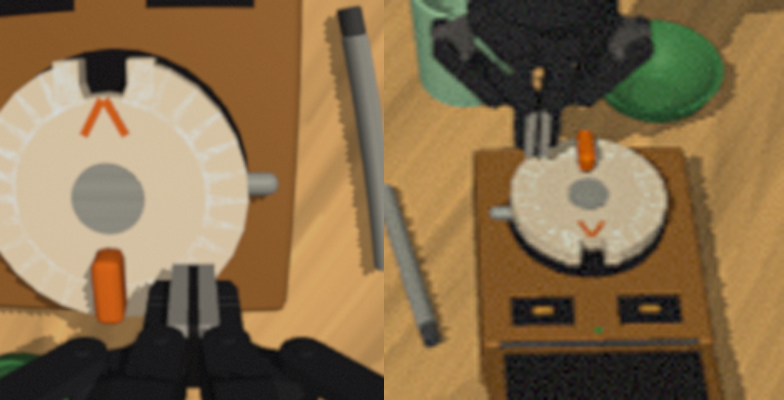

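>>> {"name": "arm_command", "arguments": {"increments": [0, -0.0045, 0, 0, 0, 0, 1, 0, -0.0045, 0, 0, 0, 0, 1]}}

```text
t: 4.97
tcp_pos: [0.5491, 0.06, 0.0899]
orientation: [1.545, 2.735, 0.0]
contact_force: [0.1, -0.5, -0.8]
opening: 0.003
```

>>> {"name": "arm_command", "arguments": {"increments": [-0.0017, -0.0027, 0, 0, 0, 0.0873, 1, -0.0016, -0.0027, 0, 0, 0, 0.0873, 1, -0.0016, -0.0027, 0, 0, 0, 0.0873, 1, -0.0017, -0.0027, 0, 0, 0, 0.0873, 1, -0.0016, -0.0027, 0, 0, 0, 0.0873, 1, -0.0016, -0.0027, 0, 0, 0, 0.0873, 1, -0.0017, -0.0027, 0, 0, 0, 0.0873, 1, -0.0016, -0.0027, 0, 0, 0, 0.0873, 1]}}

```text
t: 5.98
tcp_pos: [0.5327, 0.0424, 0.0905]
orientation: [2.389, 2.037, 0.003]
contact_force: [0.7, -0.3, 1.2]
opening: -0.002
```

>>> {"name": "arm_command", "arguments": {"increments": [-0.0016, -0.0027, 0, 0, 0, 0.0873, 1, -0.0016, -0.0027, 0, 0, 0, 0.0873, 1, -0.0017, -0.0027, 0, 0, 0, 0.0873, 1, -0.0016, -0.0027, 0, 0, 0, 0.0873, 1, -0.0016, -0.0027, 0, 0, 0, 0.0873, 1, -0.0016, -0.0027, 0, 0, 0, 0.0873, 1, -0.0017, -0.0027, 0, 0, 0, 0.0873, 1, -0.0016, -0.0027, 0, 0, 0, 0.0873, 1]}}

```text
t: 6.98
tcp_pos: [0.5077, 0.0397, 0.0905]
orientation: [2.941, 1.097, 0.002]
contact_force: [0.4, -3.1, 2.5]
opening: 0.001
```

```bash
cat >> h.py <<'E'
def look(f):
    s=ctrl.get_state();T0=tcpT();print(s["t"],np.round(s["tcp_pos"],4),np.round(s["contact_force"],1),"yaw",np.degrees(np.arctan2(T0[1,0],T0[0,0])).round(1))
    p,T=shot("wrist");marks(p,T,["pin","cover_center","notch","rib_top"])
    a=p["img"][80:330,200:440]
    p,T=shot("side");b=p["img"][180:300,290:410]
    marks(p,T,["notch","rib_top"])
    cv2.imwrite(f,cv2.hconcat([cv2.resize(a,(384,400)),cv2.resize(b,(400,400),interpolation=2)]))
E
python3 -c "
from h import *
look('pics/v4.png')"
```

```text
6.975 [0.5077 0.0397 0.0905] [ 0.4 -3.1  2.5] yaw 40.9
pin 0.68 px 292 113 [0.5547 0.0981 0.05  ]
cover_center 0.82 px 277 203 [0.5151 0.0748 0.061 ]
notch 0.82 px 248 116 [0.5409 0.1141 0.061 ]
rib_top 0.87 px 292 260 [0.501  0.0518 0.075 ]
notch 0.91 px 332 243 [0.5404 0.1082 0.061 ]
rib_top 0.86 px 366 228 [0.496  0.0515 0.075 ]
```

View pics/v4.png

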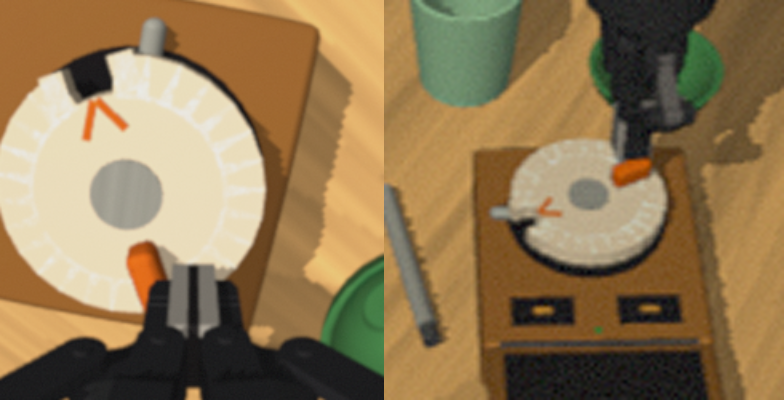

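>>> {"name": "arm_command", "arguments": {"increments": [-0.0016, -0.0027, 0, 0, 0, 0.0873, 1, -0.0016, -0.0027, 0, 0, 0, 0.0873, 1, -0.0017, -0.0027, 0, 0, 0, 0.0873, 1, -0.0016, -0.0027, 0, 0, 0, 0.0873, 1, -0.0016, -0.0027, 0, 0, 0, 0.0873, 1, 0, 0, 0, 0, 0, 0, 1]}}

```text
t: 8.12
tcp_pos: [0.4927, 0.0483, 0.0894]
orientation: [-3.11, -0.441, 0.002]
contact_force: [-0.8, -2.2, 2.2]
opening: 0.001
```

```bash
python3 -c "
from h import *
look('pics/v5.png')"
```

```text
8.125 [0.4927 0.0483 0.0894] [-0.8 -2.2  2.2] yaw 16.1
pin 0.97 px 258 117 [0.5537 0.0985 0.05  ]
cover_center 0.85 px 284 202 [0.5166 0.0738 0.061 ]
notch 0.6 px 257 114 [0.5566 0.0976 0.061 ]
rib_top 0.76 px 293 263 [0.4908 0.0612 0.075 ]
notch 0.8 px 332 233 [0.5527 0.0846 0.061 ]
rib_top 0.78 px 366 232 [0.4909 0.0616 0.075 ]
```

View pics/v5.png

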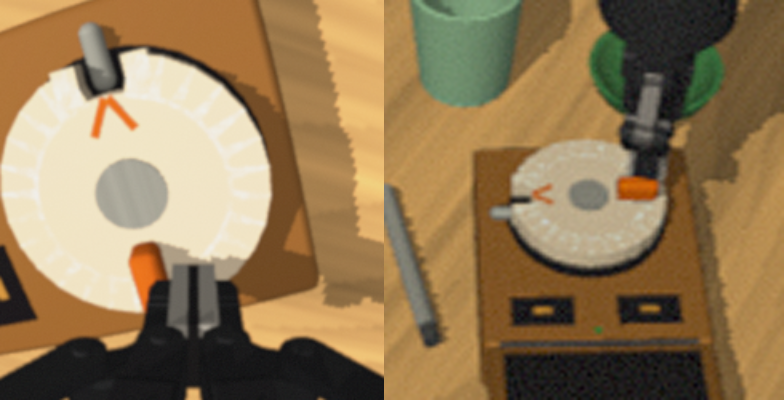

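>>> {"name": "arm_command", "arguments": {"increments": [0, 0.008, 0, 0, 0, 0, 1, 0, 0.004, -0.03, 0, 0, 0, 1, 0, 0, -0.03, 0, 0, 0, 1, -0.02, 0, -0.02, 0, 0, 0, 1, -0.02, 0, 0, 0, 0, 0, 1, -0.02, 0, 0, 0, 0, 0, 1, 0, 0, 0, 0, 0, 0, 1]}}

```text
t: 9.4
tcp_pos: [0.4385, 0.0196, 0.1694]
orientation: [-3.111, -0.437, -0.001]
contact_force: [0.3, -0.2, 0.3]
opening: 0.003
```

Run:
```python
from h import *
look('pics/x.png')
p,T=shot("wrist");print(np.array(p["hand_eye"]).round(3).tolist(),T[:3,3])
marks(p,T,["charging_case","pin","notch","rib_top","cover_center"])
# rectified top-down views at cover height .061 and pin height .05, rotated so +u is along 31.4deg
out=[]
K=np.array(p["camera_matrix"]);Ti=np.linalg.inv(T)
for z in(.061,.050):
    a=np.radians(31.4);g=(np.mgrid[0:390,0:390]-195)/195*.065
    X=g[1]*np.cos(a)+g[0]*np.sin(a)+.5165;Y=g[1]*np.sin(a)-g[0]*np.cos(a)+.0745
    P=np.stack([X,Y,np.full_like(X,z)],-1)@Ti[:3,:3].T+Ti[:3,3]
    n=np.hypot(P[...,0],P[...,1]);t=np.arctan2(n,P[...,2])/n
    o=cv2.remap(p["img"],(K[0,0]*P[...,0]*t+K[0,2]).astype("f4"),(K[1,1]*P[...,1]*t+K[1,2]).astype("f4"),1)
    cv2.line(o,(0,195),(389,195),(255,0,0),1);cv2.circle(o,(195,195),135,(255,0,0),1);out.append(o)
cv2.imwrite("pics/v6.png",cv2.hconcat(out))
```

```text
9.4 [0.4385 0.0196 0.1694] [ 0.3 -0.2  0.3] yaw 16.0
pin 0.63 px 261 35 [0.5536 0.0984 0.05  ]
cover_center 0.97 px 278 87 [0.5167 0.0728 0.061 ]
cover_center 0.66 px 261 27 [0.5583 0.0977 0.061 ]
notch 0.59 px 260 28 [0.5569 0.098  0.061 ]
rib_top 0.85 px 282 125 [0.4923 0.0618 0.075 ]
notch 0.55 px 330 236 [0.5528 0.095  0.061 ]
rib_top 0.64 px 368 233 [0.4889 0.0613 0.075 ]
rib_top 0.25 px 328 239 [0.5459 0.1139 0.075 ]
[[-0.0, -0.946, -0.324, 0.083], [1.0, -0.0, 0.001, 0.001], [-0.001, -0.324, 0.946, -0.121], [0.0, 0.0, 0.0, 1.0]] [0.5197559  0.04200589 0.29048915]
charging_case 0.6 px 267 93 [0.5096 0.0905 0.    ]
pin 0.74 px 264 34 [0.5553 0.0971 0.05  ]
notch 0.9 px 264 29 [0.5577 0.0959 0.061 ]
rib_top 0.96 px 285 130 [0.4902 0.059  0.075 ]
cover_center 0.7 px 277 89 [0.5164 0.0737 0.061 ]
```

View pics/v6.png

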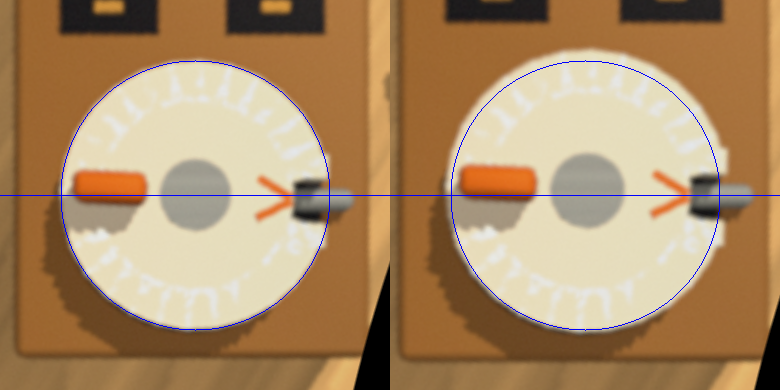

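```bash
cat >> h.py <<'E'
def rect(p,T,z):
    K=np.array(p["camera_matrix"]);Ti=np.linalg.inv(T);a=np.radians(31.4);g=(np.mgrid[0:390,0:390]-195)/195*.065
    X=g[1]*np.cos(a)+g[0]*np.sin(a)+C[0];Y=g[1]*np.sin(a)-g[0]*np.cos(a)+C[1]
    P=np.stack([X,Y,np.full_like(X,z)],-1)@Ti[:3,:3].T+Ti[:3,3]
    n=np.hypot(P[...,0],P[...,1]);t=np.arctan2(n,P[...,2])/n
    return cv2.remap(p["img"],(K[0,0]*P[...,0]*t+K[0,2]).astype("f4"),(K[1,1]*P[...,1]*t+K[1,2]).astype("f4"),1)
def turn(f=None,z=.061):
    p,T=shot("wrist");o=rect(p,T,z);h=cv2.cvtColor(o,cv2.COLOR_BGR2HSV)
    m=cv2.inRange(h,(2,110,120),(16,255,255));m[:,:240]=0;m[:,300:]=0;m[:150]=0;m[240:]=0
    y,x=np.nonzero(m);print("arrow n",len(x),"turn deg",np.degrees(np.arctan2(195-y.mean(),x.mean()-195)).round(2))
    if f:
        cv2.line(o,(0,195),(389,195),(255,0,0),1);cv2.circle(o,(195,195),135,(255,0,0),1);cv2.imwrite(f,o)
E
python3 -c "
from h import *
turn()
plan([fp(-148.6,-.022,z=.12,n=4),fp(-148.6,-.022,n=2)])"
```

```text
arrow n 641 turn deg -2.44
--
0.0137,-0.0111,0.0124,0,0,-0.067,1,
0.0144,-0.0101,0.0124,0,0,-0.0669,1,
0.0151,-0.0092,0.0125,0,0,-0.067,1,
0.0156,-0.0081,0.0124,0,0,-0.067,1,
0,0,0.015,0,0,0,1,
0,0,0.015,0,0,0,1,
```

>>> {"name": "arm_command", "arguments": {"increments": [0.0137, -0.0111, 0.0124, 0, 0, -0.067, 1, 0.0144, -0.0101, 0.0124, 0, 0, -0.067, 1, 0.0151, -0.0092, 0.0124, 0, 0, -0.067, 1, 0.0156, -0.0081, 0.0124, 0, 0, -0.067, 1, 0, 0, 0.015, 0, 0, 0, 1, 0, 0, 0.015, 0, 0, 0, 1, 0, 0, 0, 0, 0, 0, 1]}}

```text
t: 11.02
tcp_pos: [0.4774, 0.0771, 0.0882]
orientation: [-3.024, -0.848, 0.007]
contact_force: [-0.3, 0.1, 1.2]
opening: -0.001
```

>>> {"name": "arm_command", "arguments": {"increments": [0, 0.003, 0, 0, 0, 0, 1, 0, 0.003, 0, 0, 0, 0, 1, 0, 0.002, 0, 0, 0, 0, 1, 0, 0, 0, 0, 0, 0, 1]}}

```text
t: 11.52
tcp_pos: [0.4839, 0.0706, 0.0905]
orientation: [3.024, 0.85, 0.001]
contact_force: [0.0, 0.2, 1.1]
opening: 0.0
```

```bash
python3 -c "
from h import *
print(ctrl.get_state()['tcp_pos'],fp(-148.6,-.014))
turn('pics/v7.png')"
```

```text
[0.48392678 0.07064784 0.09049572] (np.float64(0.4835993412359721), np.float64(0.07081942220663728), 0.09, 31.400000000000006, 1)
arrow n 603 turn deg -0.62
```

View pics/v7.png

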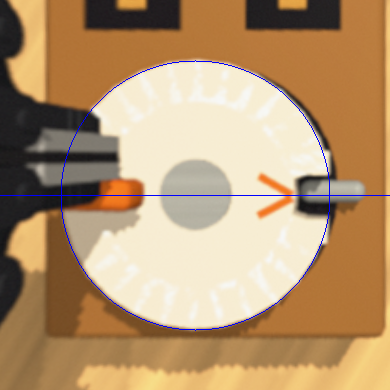

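>>> {"name": "arm_command", "arguments": {"increments": [0, -0.008, 0, 0, 0, 0, 1, 0, 0, -0.03, 0, 0, 0, 1, 0, 0, 0, 0, 0, 0, 1]}}

```text
t: 11.95
tcp_pos: [0.4813, 0.0781, 0.1222]
orientation: [3.023, 0.851, 0.008]
contact_force: [0.6, -0.1, -0.7]
opening: -0.003
```

```bash
python3 -c "
from h import *
turn()
plan([(.518,.0755,.12,31.4,4),(.518,.0755,.088,31.4,3)])"
```

```text
arrow n 597 turn deg -0.37
--
0.0077,0.0054,0.0003,0.0015,-0.0025,0.0001,1,
0.0078,0.0055,0.0003,0,0,0.0002,1,
0.0077,0.0054,0.0002,0,0,0.0001,1,
0.0077,0.0055,0.0003,0,0,0.0001,1,
0,0,0.0106,0,0,0,1,
0,0,0.0107,0,0,0,1,
0,0,0.0107,0,0,0,1,
```

>>> {"name": "arm_command", "arguments": {"increments": [0.0077, 0.0054, 0, 0, 0, 0, 1, 0.0077, 0.0054, 0, 0, 0, 0, 1, 0.0077, 0.0054, 0, 0, 0, 0, 1, 0.0077, 0.0054, 0, 0, 0, 0, 1, 0, 0, 0.011, 0, 0, 0, 1, 0, 0, 0.011, 0, 0, 0, 1, 0, 0, 0.01, 0, 0, 0, 1, 0, 0, 0, 0, 0, 0, 1]}}

```text
t: 13.0
tcp_pos: [0.5153, 0.0752, 0.0864]
orientation: [-3.023, -0.85, 0.005]
contact_force: [0.5, -0.2, 0.2]
opening: 0.005
```

>>> {"name": "arm_command", "arguments": {"increments": [0, 0, 0.002, 0, 0, 0, 1, 0, 0, 0.002, 0, 0, 0, 1, 0, 0, 0.002, 0, 0, 0, 1, 0, 0, 0.002, 0, 0, 0, 1]}}

```text
t: 13.5
tcp_pos: [0.5173, 0.0753, 0.0806]
orientation: [3.024, 0.85, 0.001]
contact_force: [-1.6, 0.1, 2.5]
opening: 0.002
```

>>> {"name": "arm_command", "arguments": {"increments": [0, 0, 0.002, 0, 0, 0, 1, 0, 0, 0.002, 0, 0, 0, 1, 0, 0, 0, 0, 0, 0, 1]}}

```text
t: 13.88
tcp_pos: [0.5173, 0.0752, 0.076]
orientation: [3.024, 0.85, 0.001]
contact_force: [-0.0, 0.4, 0.8]
opening: -0.0
```

>>> {"name": "arm_command", "arguments": {"increments": [0, 0, 0.001, 0, 0, 0, 1, 0, 0, 0.001, 0, 0, 0, 1, 0, 0, 0, 0, 0, 0, 1]}}

```text
t: 14.25
tcp_pos: [0.5173, 0.0752, 0.075]
orientation: [3.024, 0.85, 0.0]
contact_force: [-1.5, -0.3, 7.8]
opening: -0.002
```

>>> {"name": "arm_command", "arguments": {"increments": [0, 0, 0.001, 0, 0, 0, 1, 0, 0, 0.001, 0, 0, 0, 1, 0, 0, 0, 0, 0, 0, 1]}}

```text
t: 14.62
tcp_pos: [0.5174, 0.0753, 0.0749]
orientation: [3.024, 0.851, -0.001]
contact_force: [-6.5, -1.0, 18.6]
opening: 0.003
```

>>> {"name": "arm_command", "arguments": {"increments": [0, 0, -0.01, 0, 0, 0, 1, 0, 0, -0.03, 0, 0, 0, 1, 0, 0, -0.04, 0, 0, 0, 1, -0.03, 0, -0.03, 0, 0, 0, 1, -0.04, 0, 0, 0, 0, 0, 1, 0, 0, 0, 0, 0, 0, 1, 0, 0, 0, 0, 0, 0, 1]}}

```text
t: 15.5
tcp_pos: [0.4573, 0.0388, 0.1818]
orientation: [-3.024, -0.85, -0.0]
contact_force: [0.2, 0.1, 0.6]
opening: -0.001
```

Run:
```python
from h import *
print(ctrl.get_state()["tcp_pos"],np.round(ctrl.get_state()["contact_force"],1))
turn('pics/a.png',.052)
p,T=shot("side");marks(p,T,["cup","dish","wand"]);b=cv2.resize(p["img"][180:300,290:410],(390,390),interpolation=2)
cv2.imwrite("pics/v8.png",cv2.hconcat([cv2.imread("pics/a.png"),b]))
```

```text
[0.4572956  0.03883949 0.18180404] [0.2 0.1 0.6]
arrow n 636 turn deg -0.99
cup 0.68 px 314 202 [ 0.6553 -0.0253  0.    ]
cup 0.19 px 328 241 [0.5735 0.0599 0.    ]
dish 0.59 px 369 208 [ 0.5427 -0.0729  0.    ]
wand 0.63 px 297 257 [0.6076 0.1279 0.    ]
```

View pics/v8.png

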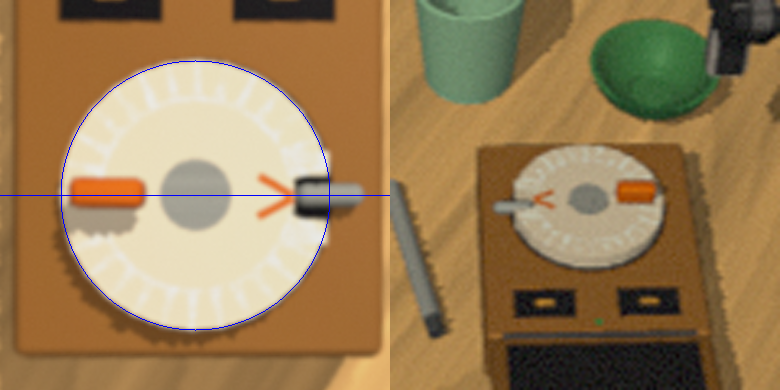

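```bash
python3 -c "
from h import *
print(ctrl.job_done())"
```

```text
the job is handed in; nothing more can be done
None
```

I turned the cover about 90° clockwise by pushing the orange rib with the shut fingertips. That overshot by about 3°, so I nudged the rib back the other way. I then pressed on the hub until the cover met a hard stop, and the job was handed in about 15.5 s into the 48 s allowed.

- **Seated:** at the stop the fingertips stood at z = 53 mm, the height of the seated hub, and the wrist read about 19 N vertically. After I backed off, the rim matched its outline at z = 52 mm, the seated height.
- **Aligned:** the cover's angle measured about −1°, with the pin inside the notch. The notch's play is about ±4.4°.
- **Other objects:** the gripper kept clear of the cup, dish and wand. Their final network positions were within about 10 mm of the first readings, which I put down to detection noise. I did not re-measure the drawer box at the end; the arm worked well away from it.
- **Disagreement:** midway, the rib and notch detections gave cover angles a few degrees apart, and one side-camera notch reading was about 15° off. I went by a wrist picture corrected to a straight-down view instead.

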